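# Stow two gutter profiles interlocked on the potting bench

## Robot

A 7-joint arm with a two-finger parallel gripper is mounted at the origin on the work surface. World frame = base frame: x ahead of the robot, y to its left, z up, the work surface at z = 0. Lengths are in m, angles in rad, forces in N, time in s.
With the tool pointing down it reaches from about 0.425 to 1.025 m from the base axis. Payload 9.4 kg.
Tool frame: the origin (TCP) lies midway between the tips of the shut fingers; the grasp point (between the pads) lies 19 mm behind it (robot.tcp_to_grasp is the distance from the TCP to the grasp point, in m); x points along the fingers, y is the direction in which the jaws open and shut, and the axes are right-handed (so a half turn about x gives the same grasp; the last joint's range is limited). The gripper opens to 85 mm and grips with 20 to 120 N. Pads are 22 mm wide; open, the fingers measure 114 mm over their backs; the gripper's body (76 mm by 85 mm) begins 54 mm behind the grasp point. The pads swing forward as they close: fully open they stand 13 mm farther back than shut.
Start: joints at [1.217, 0.599, -0.003, 1.599, 0.002, 0.943, -0.08], TCP at [0.198, -0.697, 0.231] pointing down, gripper open.
Joint ranges: [-2.57, 2.57], [-0.35, 1.97], [-1.29, 1.29], [0.11, 2.56], [-1.05, 4.19], [0.11, 1.86], [-2.63, 2.63]. Speed limits (rad/s): [2.22, 2.22, 3.01, 3.01, 3.14, 3.14, 3.14].

## Interface

Orientations are given as a unit quaternion [w, x, y, z].
In Python, from cell import robot, cams gives the robot as it stands.
- The arm moves only by the tool play_rows, never from a script. Its argument "deltas" is a list that holds one entry, the list of rows, each a list of 4 numbers: the shift along the world's x, y, z in cm, then the turn about the world's z in rad. In form: [[[x, y, z, turn], ...]]. A call has 1 to 12 rows; each row shifts and turns the commanded pose from where the row before left it; what a row does not reach is not made up. A row lasts 1/10 s, in which the tool goes at most 50 mm and 8.59 degrees, less where a joint would pass 70% of its speed; a pose out of reach is approached as far as the arm can. A call is refused whole if a number of a shift passes 5 or a number of a turn 0.15, either way. A call with a gripper value outside its range is refused whole. "jaw" is the opening in per cent of the stroke, from 0 (shut) to 100 (fully open), set as the call begins (left out, the last holds). The fingers move at their own pace and stop on an object; "force" is the grip in N (left out, the last holds). Time passes only in rows, so rows that do not move let the fingers close. It gives the time, the measured TCP pose, the force and the opening at its end, in the units of the state.
- robot.observe(): the state, without advancing time (a new reading comes with each control period).
- cams.camera(name): name is "side" or "top"; returns the picture (480x640x3 uint8, red, green, blue); there is no depth.
- cams.camera_params(name): a dict with "camera_matrix" (3x3 intrinsics, pixels), "k1" (the pictures are not rectified: a ray, as slopes to the right and down, at radius r is drawn at 1 + k1 r^2 times it, then the intrinsics apply), "R" (3x3) and "t" (3): a world point X has camera coordinates R X + t. Camera axes: x right, y down, z forward; pixel columns grow to the right and rows downward; lengths in m; the calibration is good to about 2 mm. A picture is of the moment at which its call begins. camera_params takes no time and is no camera call.
- robot.job_done(): hands the job in, once; it reports no verdict.
The state is a dict: "t": time; "joint_pos": joint angles; "joint_vel": joint speeds; "joint_efforts": joint torques, N m; "tool_pos": TCP position; "eef_rot": TCP orientation; "force": force on the tool from outside, world axes, zero at the start; "moment": the same for the moment, N m; "gripper_width": finger opening in m.
Only numpy, scipy, OpenCV 4.12 (cv2) and the standard library are available. Lean on these libraries where they do the work, as an engineer would, in place of code of your own. Each camera call takes 0.05 s, during which the arm holds its last target.

## Task

First slide the green gutter along its slot in the rack until it is fully home against the end stop. Then stand the orange channel on its side just outside the yellow kerb, its hollow facing the green gutter and its length between the gutter's two ends, let go of it, and roll it over the kerb so that it ends hollow down and level, straddling the gutter's near wall: one leg inside the gutter, the other just outside the kerb. Leave the seedling pot, the jar and the scoop where they are.

Things in the scene. Friction and masses are not known exactly. Their poses are not given: they have to be found in the camera images.
- rack: Fixed rack on the bench: low rails round a slot 74 mm wide along its y axis. Origin: on the bench, mid-slot, where the gutter's origin lies when home. Aluminium fence on +x (x = 37 to 47 mm, 20 mm high); yellow kerb on -x, nearer the robot (x = -45 to -37, 8 high); both from y = -82 to 70. End stop, 20 high, across the -y end, inner face at y = -70; +y end open. The slot's floor is the bench.
- rack_kerb (a point): Middle of the kerb's outer (-x) foot, on the bench: x = -45 mm, y = 0 in the rack's frame; axes as the rack's. The channel's lower leg's edge is to stand along here, within a few mm.
- gutter: Green U-shaped gutter, loose, hollow up: 140 mm long (y), 70 wide (x), 40 high, walls and floor 4 mm, about 0.18 kg. Its +y end is closed by a black cap, full height, 4 mm thick, good to push on; its -y end is open. Origin: centre of the underside. It starts in the rack's slot, heading as the rack, drawn out 45 to 90 mm towards +y.
- channel: Orange U-channel, loose, 110 mm long (y), 70 across its back, legs 40 over all, walls 4, about 0.14 kg. It starts on its side: one leg on the bench (x = -20 to 20), back upright at x = -20, other leg on top (z = 66 to 70), hollow to its +x; own x within 60 degrees of world x. Origin: centre of this footprint. Grip from above across x (40 mm). Nested, its x axis points straight down.
- channel_back (a point): Middle of the outer face of the channel's back (x = -20, y = 0, z = 35 mm in its frame). Pushed here or higher towards the kerb, the channel rolls over its lower leg's edge and past 40 degrees falls over by itself. Nested, this face is on top, level, 44 mm above the bench, this point about 14 mm from the gutter's centre line on the kerb side; the outer leg hangs 4 mm above the bench.
- seedling: Seedling in a black round pot, loose bystander: pot 68 mm across, 62 mm high, plant to about 90 mm high. Origin: centre of the underside.
- jar: Closed amber jar with a blue cap and a pale label, loose bystander: 62 mm across, 85 mm high. Origin: centre of the underside.
- scoop: Green hand scoop lying to the left of the rack, loose bystander: pan 75 x 85 mm, 34 mm high, from x = -20 to +58 mm in its own frame, handle out to x = -104 mm. Origin: underside, near the back of the pan.
There are look-alikes about, which are no part of the job. Several things have the shape of the channel; the one meant has the colours described above.

How it is judged:
On the way, in this order (a step that is already met when the one before it is completed fails the run):
1. the gutter is home in the slot, against the end stop (within 5 mm) (y of gutter in the frame of rack below 0.005 m and z of gutter in the frame of rack below 0.004 m and angle between the y axis of gutter and the y axis of rack, either way round below 0.06 rad and angle between gutter's own z axis and vertical below 0.06 rad), for 0.2 s.
2. the channel stands free on its side, edge within 20 mm outside the kerb, hollow to the gutter, its middle within 14 mm (open end) or 18 mm (stop side) of the slot's middle, fingers off (angle between channel's own z axis and vertical below 0.08 rad and height (world z) of channel below 0.006 m and angle between the x axis of channel and the x axis of rack, either way round below 0.15 rad and x of channel in the frame of rack between -0.085 and -0.058 m and x of channel_back in the frame of rack below -0.075 m and y of channel in the frame of rack between -0.018 and 0.014 m and contact force between the fingers and channel below 0.05 N), for 0.2 s.
At the end, for the whole second after the job is handed in: Gutter flat, within 5 mm of home. Channel hollow down, level within 0.1 rad, parallel within 0.12 rad, back 38-48 mm above the bench and centred 6-36 mm from the gutter's centre line on the kerb side, its middle within 14 mm (cap side) or 18 mm (stop side) of the gutter's. Both at rest (all of step 1 and angle between channel's own x axis and vertical above 3.04 rad and height (world z) of channel_back between 0.038 and 0.048 m and angle between the y axis of channel and the y axis of gutter, either way round below 0.12 rad and x of channel_back in the frame of gutter between -0.036 and -0.006 m and y of channel_back in the frame of gutter between -0.018 and 0.014 m and linear speed of each of gutter, channel below 0.02 m/s); the robot touches nothing.
It fails at once if the seedling pot is shifted more than 25 mm or tipped (distance of seedling from where it was at the start of the episode above 0.025 m or angle between seedling's own z axis and vertical above 0.4 rad).
It fails at once if the jar is shifted more than 25 mm or tipped (distance of jar from where it was at the start of the episode above 0.025 m or angle between jar's own z axis and vertical above 0.4 rad).
It fails at once if the scoop is shifted more than 25 mm or tipped (distance of scoop from where it was at the start of the episode above 0.025 m or angle between scoop's own z axis and vertical above 0.4 rad).
It also fails if it takes over 64 s, if anything falls off the work surface, if the arm or the gripper's body presses on something with over 40 N, if the wrist force passes 120 N, or if a joint passes its speed limit or range.

## Working session

There is one attempt and no reset: what is moved stays moved. The work goes in short steps, Python scripts to look and compute and a tool call to move; the robot and the scene stay as the last step left them, time stands still between calls to the robot, and variables do not carry over. Pictures are saved under pics/ and viewed, and the job is handed in when it is done.

Besides the shell and the picture viewer there is one more tool, called after ">>>" in YAML: its name, and indented under it one key for each argument. play_rows: Moves the arm, as the interface text tells. Its arguments: {"type":"object","properties":{"deltas":{"type":"array","items":{"type":"array","items":{"type":"array","items":{"type":"number"}}}},"jaw":{"type":"number"},"force":{"type":"number"}},"required":["deltas"]}

```bash
ls; mkdir -p pics
python3 - <<'E'
from cell import robot,cams
import cv2
for n in("side","top"):
    im=cams.camera(n); cv2.imwrite(f"pics/{n}0.png",im[:,:,::-1])
    print(n,cams.camera_params(n))
print(robot.observe())
E
```

```text
pics
side {'camera_matrix': array([[468.91268083,   0.        , 319.67271694],
       [  0.        , 468.91268083, 238.0668456 ],
       [  0.        ,   0.        ,   1.        ]]), 'k1': 0.03648285190567841, 'R': array([[ 0.9985259 , -0.05242908,  0.01404356],
       [-0.03080415, -0.76043007, -0.64868885],
       [ 0.04468931,  0.64730001, -0.76092415]]), 't': array([-0.51365416,  0.06840238,  1.0223116 ])}
top {'camera_matrix': array([[492.98476096,   0.        , 314.71963144],
       [  0.        , 492.98476096, 245.90807915],
       [  0.        ,   0.        ,   1.        ]]), 'k1': 0.03961649596616768, 'R': array([[-2.06409055e-02, -9.99786952e-01,  6.60983032e-05],
       [-9.78385130e-01,  2.01854523e-02, -2.05803509e-01],
       [ 2.05758329e-01, -4.31264038e-03, -9.78593333e-01]]), 't': array([-0.00555859,  0.52594665,  0.91889269])}
{'t': 0.1, 'joint_pos': array([ 1.21728207,  0.60007114, -0.00256147,  1.6000579 ,  0.00183234,
        0.94288249, -0.07980031]), 'joint_vel': array([ 0.0014328 , -0.00156491, -0.00011113, -0.00165018, -0.00063944,
       -0.00129179,  0.00083786]), 'joint_efforts': array([ 5.05782460e-03, -7.77992964e+01,  1.56978607e+00, -2.58626747e+01,
        1.26398000e-02,  5.41526257e-03, -1.25411668e-05]), 'tool_pos': array([ 0.19801252, -0.69699744,  0.23048139]), 'eef_rot': array([-0.09710241, -0.70021959, -0.09807499,  0.70046052]), 'force': array([-0.85128668,  0.0781121 ,  0.08736243]), 'moment': array([ 0.03547649, -0.00962554,  0.00919592]), 'gripper_width': 0.08572200689811242}
```

View pics/side0.png

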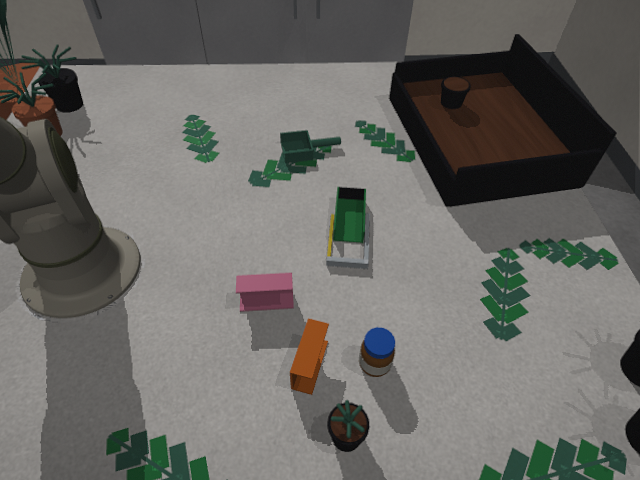

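View pics/top0.png

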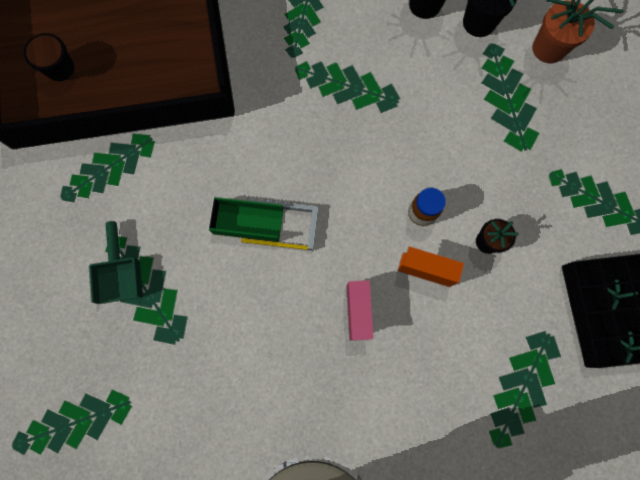

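Run:
```python
import cv2,numpy as np
s=cv2.imread("pics/side0.png");t=cv2.imread("pics/top0.png")
def c(i,x,y,w,h,f): return cv2.resize(i[y:y+h,x:x+w],None,fx=f,fy=f,interpolation=cv2.INTER_CUBIC)
A=np.hstack([c(s,270,300,100,100,4),c(t,380,215,100,100,4)])
B=np.hstack([c(s,300,175,100,100,4),c(t,200,170,140,100,4)[:,:560]])[:, :]
cv2.imwrite("pics/cA.png",A); cv2.imwrite("pics/cB.png",cv2.resize(B,(800,333)))
```

```text
(no output)
```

View pics/cA.png

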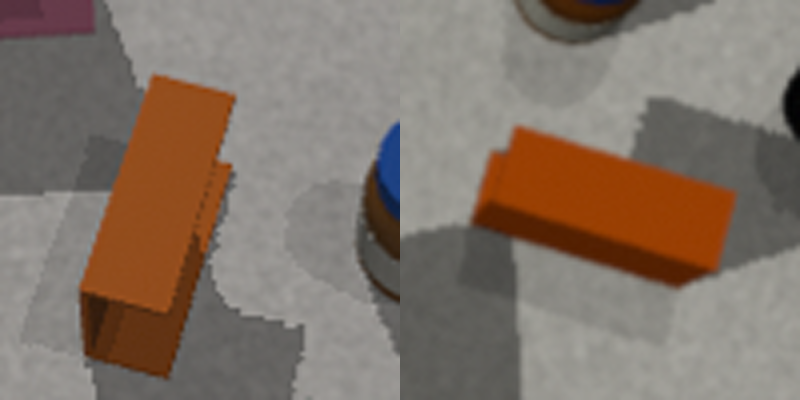

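View pics/cB.png

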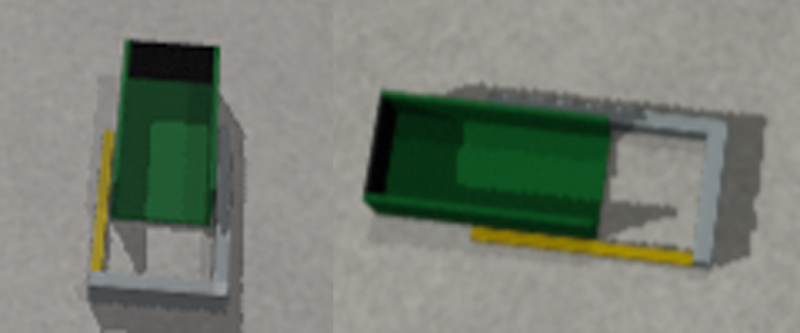

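```bash
cat > h.py <<'E'
import numpy as np,cv2
from cell import robot,cams
P={n:cams.camera_params(n) for n in("side","top")}
def ray(n,uv):
    p=P[n];K=p["camera_matrix"];d=np.array([(uv[0]-K[0,2])/K[0,0],(uv[1]-K[1,2])/K[1,1]])
    s=d.copy()
    for _ in range(30): s=d/(1+p["k1"]*(s@s))
    R=p["R"];return -R.T@p["t"], R.T@np.array([s[0],s[1],1])
def onz(n,uv,z):
    c,d=ray(n,uv);return c+d*(z-c[2])/d[2]
def proj(n,X):
    p=P[n];c=p["R"]@np.array(X,float)+p["t"];s=c[:2]/c[2];s=s*(1+p["k1"]*(s@s));K=p["camera_matrix"]
    return np.array([K[0,0]*s[0]+K[0,2],K[1,1]*s[1]+K[1,2]])
def tri(a,b):
    c1,d1=ray("side",a);c2,d2=ray("top",b);d1/=np.linalg.norm(d1);d2/=np.linalg.norm(d2)
    A=np.array([d1,-d2]).T;k=np.linalg.lstsq(A,c2-c1,rcond=None)[0]
    p,q=c1+k[0]*d1,c2+k[1]*d2;return (p+q)/2,np.linalg.norm(p-q)
def mask(im,lo,hi): # im RGB
    return cv2.inRange(cv2.cvtColor(im,cv2.COLOR_RGB2HSV),lo,hi)
E
python3 - <<'E'
from h import *
s=cv2.imread("pics/side0.png")[:,:,::-1].copy();t=cv2.imread("pics/top0.png")[:,:,::-1].copy()
for n,im,(x,y) in (("side",s,(310,345)),("top",t,(430,262))):
    h=cv2.cvtColor(im,cv2.COLOR_RGB2HSV);print(n,h[y,x])
    m=mask(im,(3,150,60),(18,255,255));v=h[:,:,2][m>0];print(np.histogram(v,bins=12))
# channel by hand: top-face corners side & top
S=[(270+152/4,300+75/4),(270+235/4,300+95/4),(270+172/4,300+311/4),(270+82/4,300+290/4)]
T=[(380+(490-400)/4,215+203/4),(380+117/4,215+127/4),(380+335/4,215+192/4),(380+317/4,215+268/4)]
for a,b in zip(S,T):
    X,e=tri(a,b);print("tri",X.round(4),round(e,4),onz("side",a,.07).round(4),onz("top",b,.07).round(4))
E
```

```text
side [ 12 206 147]
(array([ 194,   33,   53,   89,  250,   87,  131,  349,   73,   30,   34,
       1267]), array([ 60.        ,  67.66666667,  75.33333333,  83.        ,
        90.66666667,  98.33333333, 106.        , 113.66666667,
       121.33333333, 129.        , 136.66666667, 144.33333333,
       152.        ]))
top [ 12 252 153]
(array([ 232,  434,  187,  315,  131,  323,  278,  203,   22,   38,   64,
       1084]), array([ 60.        ,  67.91666667,  75.83333333,  83.75      ,
        91.66666667,  99.58333333, 107.5       , 115.41666667,
       123.33333333, 131.25      , 139.16666667, 147.08333333,
       155.        ]))
tri [ 0.4812 -0.1847  0.0676] 0.0016 [ 0.482 -0.186  0.07 ] [ 0.48   -0.1844  0.07  ]
tri [ 0.5183 -0.1992  0.0711] 0.0029 [ 0.5198 -0.1982  0.07  ] [ 0.5171 -0.1996  0.07  ]
tri [ 0.4846 -0.3014  0.0713] 0.0035 [ 0.4863 -0.3004  0.07  ] [ 0.483  -0.3021  0.07  ]
tri [ 0.4474 -0.29    0.071 ] 0.0021 [ 0.4484 -0.2893  0.07  ] [ 0.4465 -0.2905  0.07  ]
```

```bash
cat > chan.py <<'E'
from h import *
def facequad(n,im,lo,hi,z):
    m=mask(im,lo,hi);cs,_=cv2.findContours(m,cv2.RETR_EXTERNAL,cv2.CHAIN_APPROX_NONE);c=max(cs,key=cv2.contourArea)
    w=np.array([onz(n,p[0],z)[:2] for p in c])
    (cx,cy),(a,b),ang=cv2.minAreaRect((w*1000).astype(np.float32))
    return cx,cy,a,b,ang
E
python3 - <<'E'
from chan import *
s=cv2.imread("pics/side0.png")[:,:,::-1].copy();t=cv2.imread("pics/top0.png")[:,:,::-1].copy()
for n,im in(("side",s),("top",t)):
    print(n,"chan",np.round(facequad(n,im,(3,150,138),(18,255,255),.07),3))
    print(n,"kerb",np.round(facequad(n,im,(22,150,60),(32,255,255),.008),3))
    h=cv2.cvtColor(im,cv2.COLOR_RGB2HSV)
# crop corners by hand (cB displayed scale 800/960 => px*1.2/4)
f=1.2/4; fy=400/333/4
S=lambda x,y:(300+x*f,175+y*fy); T=lambda x,y:(200+(x-333.3)*f,170+y*fy)
pts={"cap rim far-left(-x,+y)":(S(126,41),T(366,199),.04),"cap rim right(+x,+y)":(S(220,46),T(384,91),.04),
"gut -y end kerb rim":(S(111,218),T(597,237),.04),"gut -y fence rim":(S(216,180),T(609,117),.04),
"kerb -y end out":(S(93,270),T(692,262),.008),"kerb +y end out":(S(106,131),T(472,240),.008),
"stop outer -x":(S(90,275),T(710,265),.02),"stop outer +x":(S(226,287),T(725,121),.02)}
for k,(a,b,z) in pts.items():
    X,e=tri(a,b);print(k,X.round(4),round(e,4),onz("side",a,z).round(4)[:2],onz("top",b,z).round(4)[:2])
E
```

```text
side chan [ 486.576 -243.646  108.627   47.02    71.689]
side kerb [543.283  72.728 123.444   6.371  82.102]
top chan [ 483.897 -240.14   116.889   40.249   72.771]
top kerb [542.808  67.551 138.04    8.909  81.97 ]
cap rim far-left(-x,+y) [0.5673 0.1943 0.0408] 0.002 [0.5684 0.1955] [0.5664 0.1942]
cap rim right(+x,+y) [0.6349 0.1845 0.0425] 0.0024 [0.6366 0.1876] [0.6344 0.1848]
gut -y end kerb rim [0.5485 0.0575 0.0034] 0.0007 [0.5453 0.0268] [0.54   0.0548]
gut -y fence rim [0.6142 0.0467 0.0512] 0.0047 [0.6187 0.0575] [0.6151 0.0471]
kerb -y end out [ 0.5299 -0.0015  0.0201] 0.0047 [0.5331 0.0087] [ 0.53   -0.0018]
kerb +y end out [0.5487 0.1351 0.0081] 0.0039 [0.5507 0.1359] [0.5468 0.1348]
stop outer -x [ 0.5265 -0.0125  0.0287] 0.0057 [ 0.53   -0.0048] [ 0.5254 -0.0129]
stop outer +x [ 0.6161 -0.0239  0.0267] 0.0019 [ 0.6182 -0.0184] [ 0.617  -0.0241]
```

Run:
```python
from h import *
from scipy.spatial.transform import Rotation as Ro
for n,a,b in (("jar top",(379,340),(431,200)),("pot",(348,420),(497,235)),("scoop",(297,147),(112,280)),("scoop handle tip",(340,141),(110,224)),("pink",(265,285),(360,310))):
    X,e=tri(a,b);print(n,X.round(3),round(e,3))
q=robot.observe()["eef_rot"];R=Ro.from_quat([*q[1:],q[0]]).as_matrix();print(R.round(3))
```

```text
jar top [ 0.605 -0.244  0.087] 0.001
pot [ 0.539 -0.372  0.066] 0.002
scoop [0.473 0.397 0.006] 0.001
scoop handle tip [0.59  0.405 0.016] 0.003
pink [ 0.399 -0.1    0.06 ] 0.002
[[-0.001  0.273 -0.962]
 [ 0.001 -0.962 -0.273]
 [-1.    -0.001  0.   ]]
```

>>> play_rows:
  deltas:
    - [[2.5,3,0,0.145],[2.5,3,0,0.145],[2.5,3,0,0.145],[2.5,3,0,0.145],[2.5,3,0,0.145],[2.5,3,0,0.145],[2.5,3,0,0.145],[2.5,3,0,0.14],[2.5,3,0,0],[2.5,3,0,0],[2.5,3,0,0],[2.5,3,0,0]]
  jaw: 0

```text
t: 1.3
tool_pos: [0.4987, -0.3362, 0.2311]
eef_rot: [-0.464, -0.533, -0.464, 0.534]
force: [1.1, 0.5, 1.1]
gripper_width: 0.0002
```

>>> play_rows:
  deltas:
    - [[2,4,0,0],[2,4,0,0],[2,4,0,0],[2,4,0,0],[2,4,0,0],[0.8,4,0,0],[0,4.5,0,0],[0,4.5,0,0],[0,4.5,0,0],[0,4.5,0,0],[0,4.5,0,0],[0,4.5,0,0]]

```text
t: 2.5
tool_pos: [0.6058, 0.1742, 0.231]
eef_rot: [-0.464, -0.533, -0.464, 0.534]
force: [1.1, 0.1, 0.2]
gripper_width: -0.0001
```

>>> play_rows:
  deltas:
    - [[0.1,4,-2,0],[0,1.9,-4,0],[0,0,-4,0],[0,0,-4,0],[0,0,-4,0],[0,0,-2,0],[0,0,-1.5,0],[0,0,0,0],[0,0,0,0]]

```text
t: 3.4
tool_pos: [0.6074, 0.2318, 0.0168]
eef_rot: [0.464, 0.534, 0.464, -0.533]
force: [-0.1, -0.3, -0.1]
gripper_width: -0.0001
```

Run:
```python
from h import *
s=cams.camera("side");t=cams.camera("top")
A=np.hstack([cv2.resize(s[120:280,260:420],(400,400)),cv2.resize(t[140:300,180:340],(400,400))]);cv2.imwrite("pics/p1.png",A[:,:,::-1])
print(robot.observe()["tool_pos"],robot.observe()["force"])
```

```text
[0.60795863 0.23193301 0.01768499] [ 0.91067435 -0.4218734   0.68623881]
```

View pics/p1.png

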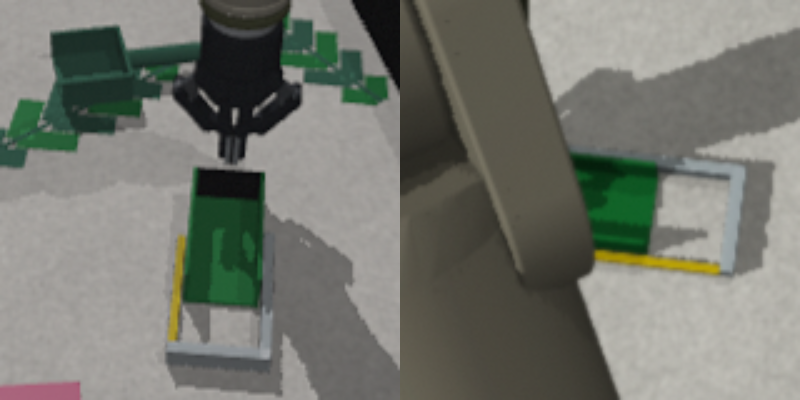

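>>> play_rows:
  deltas:
    - [[-0.2,-1.0,0,0],[-0.14,-1.0,0,0],[-0.14,-0.7,0,0],[-0.1,-0.7,0,0],[-0.1,-0.7,0,0],[-0.1,-0.7,0,0],[-0.1,-0.7,0,0],[-0.1,-0.7,0,0],[-0.1,-0.7,0,0],[-0.1,-0.7,0,0],[0,0,0,0]]

```text
t: 4.6
tool_pos: [0.595, 0.1537, 0.0161]
eef_rot: [-0.464, -0.533, -0.463, 0.534]
force: [0.6, -0.4, -0.5]
gripper_width: -0.0002
```

>>> play_rows:
  deltas:
    - [[-0.05,-0.4,0,0],[-0.05,-0.4,0,0],[-0.05,-0.3,0,0],[0,0,0,0]]

```text
t: 5.0
tool_pos: [0.5937, 0.1439, 0.0162]
eef_rot: [-0.464, -0.533, -0.464, 0.534]
force: [0.1, -0.5, -0.4]
gripper_width: 0.0003
```

Run:
```python
from h import *
s=cams.camera("side");t=cams.camera("top")
A=np.hstack([cv2.resize(s[160:280,290:410],(400,400),interpolation=2),cv2.resize(t[170:290,210:330],(400,400),interpolation=2)]);cv2.imwrite("pics/p2.png",A[:,:,::-1])
print(robot.observe()["tool_pos"],robot.observe()["force"])
```

```text
[0.59375129 0.14437221 0.0162492 ] [-0.44842    -1.08912207  0.53334677]
```

View pics/p2.png

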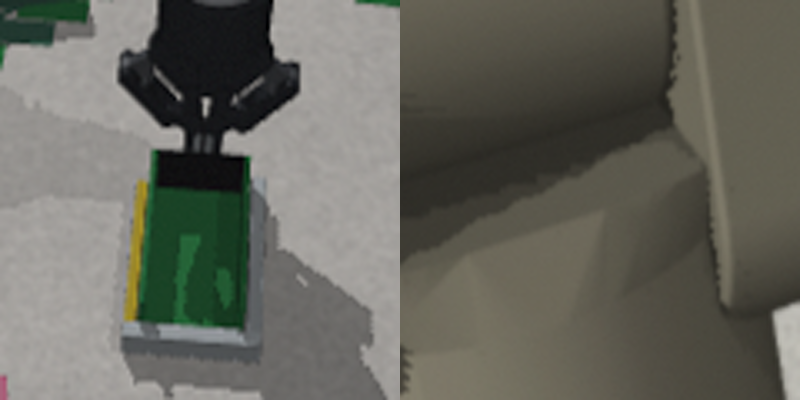

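>>> play_rows:
  deltas:
    - [[-0.03,-0.2,0,0],[-0.03,-0.2,0,0],[0,0,0,0]]

```text
t: 5.4
tool_pos: [0.5935, 0.1427, 0.0165]
eef_rot: [0.464, 0.534, 0.465, -0.532]
force: [-0.2, 5.0, 0.3]
gripper_width: -0.0001
```

>>> play_rows:
  deltas:
    - [[0,-0.1,0,0],[0,0,0,0],[0,0,0,0]]

```text
t: 5.7
tool_pos: [0.5935, 0.1427, 0.0166]
eef_rot: [0.464, 0.534, 0.465, -0.532]
force: [-0.1, 7.6, -0.3]
gripper_width: 0.0
```

>>> play_rows:
  deltas:
    - [[0.2,2,0,0],[0.2,2,0,0],[0,0,4,0],[0,0,4,0],[0,0,4,0],[-0.5,-3,4,0],[-1,-4,4,0],[-1,-4,0,-0.06],[-1,-4,0,-0.06],[-1,-4,0,-0.06]]
  jaw: 100

```text
t: 6.7
tool_pos: [0.5532, -0.0059, 0.2115]
eef_rot: [0.414, 0.574, 0.414, -0.573]
force: [0.9, 0.5, -0.7]
gripper_width: 0.0855
```

>>> play_rows:
  deltas:
    - [[-1,-4,0,0],[-1,-4,0,0],[-1,-4,0,0],[-1,-4,0,0],[-1,-4,0,0],[0,0,0,0]]

```text
t: 7.3
tool_pos: [0.5017, -0.2107, 0.2107]
eef_rot: [-0.412, -0.574, -0.412, 0.576]
force: [0.3, -0.3, -0.3]
gripper_width: 0.0858
```

Run:
```python
from h import *
s=cams.camera("side");t=cams.camera("top")
cv2.imwrite("pics/side3.png",s[:,:,::-1]);cv2.imwrite("pics/top3.png",t[:,:,::-1])
A=np.hstack([cv2.resize(s[170:290,290:410],(400,400),interpolation=2),cv2.resize(t[170:290,210:330],(400,400),interpolation=2)]);cv2.imwrite("pics/p3.png",A[:,:,::-1])
o=robot.observe();print(o["tool_pos"],o["force"],o["t"])
```

```text
[ 0.5034966  -0.20543246  0.21089069] [ 0.45148548  0.4891829  -0.32140579] 7.4
```

View pics/p3.png

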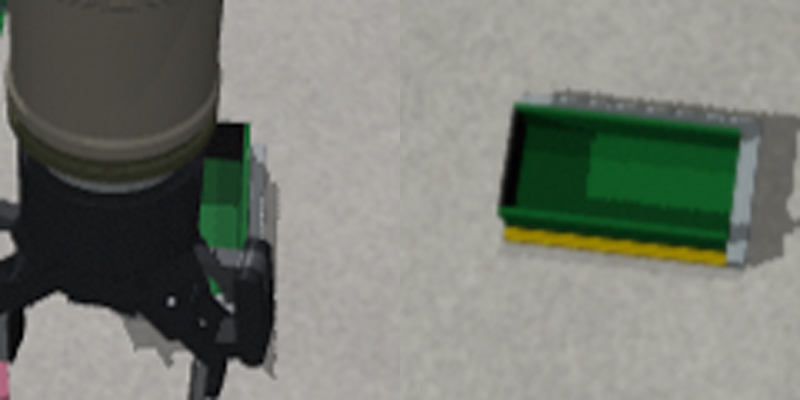

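Run:
```python
from chan import *
t=cv2.imread("pics/top3.png")[:,:,::-1].copy()
print("kerb",np.round(facequad("top",t,(22,120,50),(34,255,255),.008),3))
print("chan0",np.round(facequad("top",t,(3,150,138),(18,255,255),.07),3))
f=120/400
T=lambda x,y:(210+(x-400)*f,170+y*f)
for k,p,z in (("capL",(501,213),.04),("capR",(516,104),.04),("stop in -x",(729,254),.02),("kerb+y",(505,240),.008),("stop out-x",(747,265),.02),("stop out+x",(762,118),.02)):
    print(k,onz("top",T(*p),z).round(4))
o=robot.observe();print(o["tool_pos"])
from scipy.spatial.transform import Rotation as Ro
q=o["eef_rot"];print(Ro.from_quat([*q[1:],q[0]]).as_matrix().round(3))
```

```text
kerb [542.688  67.598 138.616   9.152  81.972]
chan0 [ 471.398 -277.339   39.333   39.285   69.892]
capL [0.5566 0.1329 0.04  ]
capR [0.625  0.1243 0.04  ]
stop in -x [ 0.5327 -0.0042  0.02  ]
kerb+y [0.547 0.135 0.008]
stop out-x [ 0.5255 -0.0151  0.02  ]
stop out+x [ 0.619  -0.0264  0.02  ]
[ 0.5034966  -0.20543246  0.21089069]
[[-0.     0.949 -0.315]
 [ 0.    -0.315 -0.949]
 [-1.    -0.    -0.   ]]
```

>>> play_rows:
  deltas:
    - [[-1,-1.9,0,0],[-1,-1.9,0,0],[0,0,-4,0],[0,0,-4,0],[0,0,0,0],[0,0,0,0]]

```text
t: 8.0
tool_pos: [0.4842, -0.2413, 0.1311]
eef_rot: [-0.414, -0.572, -0.416, 0.573]
force: [0.4, 0.0, -0.3]
gripper_width: 0.0855
```

Run:
```python
from h import *
o=robot.observe();print(o["tool_pos"])
s=cams.camera("side")
cv2.imwrite("pics/p4.png",cv2.resize(s[220:420,230:430],(600,600),interpolation=2)[:,:,::-1])
```

```text
[ 0.48420598 -0.24129488  0.13111266]
```

View pics/p4.png

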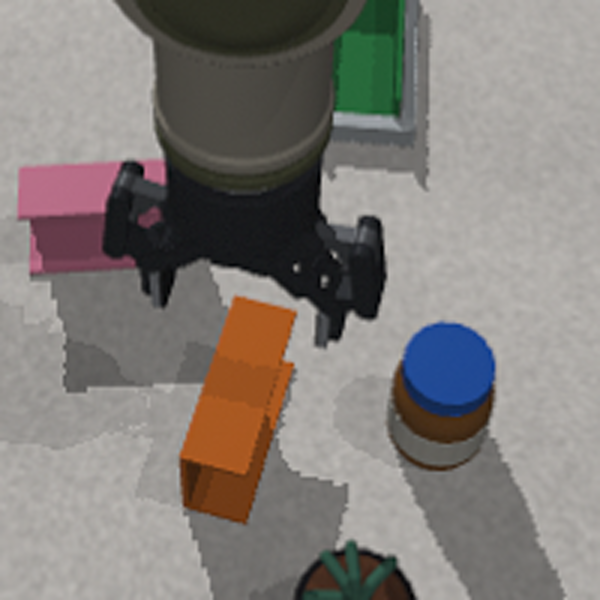

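>>> play_rows:
  deltas:
    - [[-0.1,-0.2,-3,0],[0,0,-3,0],[0,0,-2.3,0],[0,0,0,0],[0,0,0,0]]

```text
t: 8.55
tool_pos: [0.4836, -0.245, 0.0494]
eef_rot: [0.415, 0.573, 0.414, -0.573]
force: [0.6, -0.5, -0.5]
gripper_width: 0.0853
```

>>> play_rows:
  deltas:
    - [[0,0,0,0],[0,0,0,0],[0,0,0,0],[0,0,0,0],[0,0,0,0],[0,0,0,0],[0,0,0,0],[0,0,0,0]]
  jaw: 0
  force: 40

```text
t: 9.35
tool_pos: [0.4825, -0.2453, 0.0489]
eef_rot: [0.414, 0.573, 0.414, -0.573]
force: [-1.6, 0.5, 8.7]
gripper_width: 0.0388
```

Run:
```python
from h import *
o=robot.observe();print(o["tool_pos"],o["force"])
s=cams.camera("side")
cv2.imwrite("pics/p5.png",cv2.resize(s[220:420,230:430],(600,600),interpolation=2)[:,:,::-1])
```

```text
[ 0.48252354 -0.24525989  0.04885578] [-1.62854262  0.47073753  8.70561744]
```

View pics/p5.png

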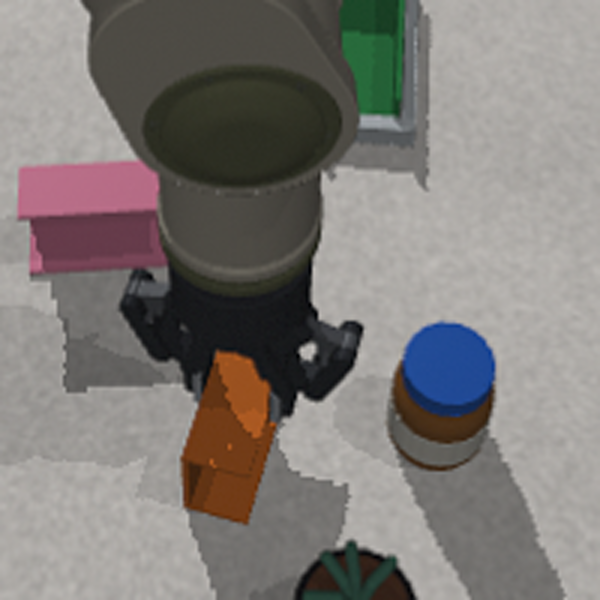

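>>> play_rows:
  deltas:
    - [[0,0,2,0],[0,0,4,0],[0,2,4,0],[0.2,4,0,0.045],[0.2,4,0,0.045],[0.2,4,0,0.045],[0.2,4,0,0.043],[0.2,4,0,0],[0.2,4,0,0],[0.2,3,0,0],[0,1.7,0,0],[0,0,0,0]]

```text
t: 10.6
tool_pos: [0.4965, 0.0649, 0.1482]
eef_rot: [0.465, 0.533, 0.465, -0.533]
force: [0.3, 0.2, -0.4]
gripper_width: 0.0387
```

>>> play_rows:
  deltas:
    - [[0.2,0.3,-3,0],[0,0,-3,0],[0,0,0,0],[0,0,0,0]]

```text
t: 11.0
tool_pos: [0.4981, 0.0641, 0.088]
eef_rot: [-0.463, -0.533, -0.464, 0.535]
force: [0.3, -0.2, -0.8]
gripper_width: 0.0391
```

Run:
```python
from h import *
o=robot.observe();print(o["tool_pos"],o["force"])
s=cams.camera("side");t=cams.camera("top")
cv2.imwrite("pics/side6.png",s[:,:,::-1]);cv2.imwrite("pics/top6.png",t[:,:,::-1])
A=np.hstack([cv2.resize(s[170:310,260:400],(400,400),interpolation=2),cv2.resize(t[170:310,200:340],(400,400),interpolation=2)]);cv2.imwrite("pics/p6.png",A[:,:,::-1])
```

```text
[0.49813543 0.06410661 0.08801071] [ 0.27648274 -0.22056486 -0.83503669]
```

View pics/p6.png

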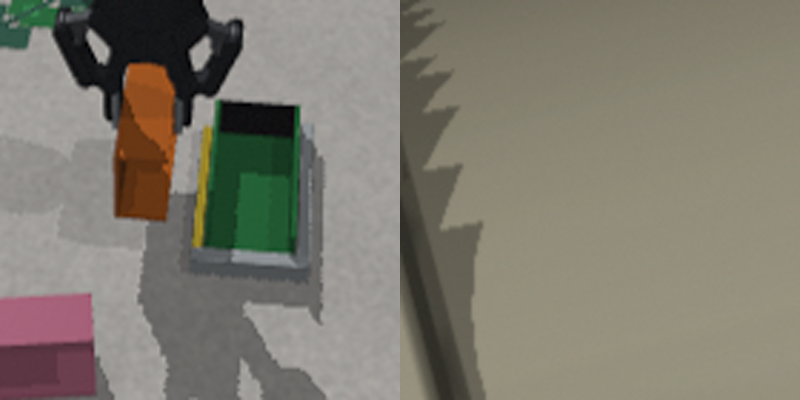

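>>> play_rows:
  deltas:
    - [[0,0,-2,0],[0,0,-1.5,0],[0,0,0,0],[0,0,0,0]]

```text
t: 11.5
tool_pos: [0.4989, 0.0648, 0.0539]
eef_rot: [0.464, 0.534, 0.463, -0.534]
force: [-0.7, 0.7, -1.9]
gripper_width: 0.0389
```

Run:
```python
from h import *
o=robot.observe();print(o["tool_pos"],o["force"])
s=cams.camera("side")
cv2.imwrite("pics/side7.png",s[:,:,::-1])
cv2.imwrite("pics/p7.png",cv2.resize(s[180:300,270:390],(600,600),interpolation=2)[:,:,::-1])
O=np.array([.583,.061,0]);c,d=np.cos(-.14),np.sin(-.14)
W=lambda x,y,z:O+np.array([c*x-d*y,d*x+c*y,z])
for p in [(-.045,-.07,.008),(-.045,.07,.008),(-.045,-.057,0),(-.089,-.057,0),(-.049,-.057,0)]: print(p,((proj("side",W(*p))-[270,180])*5).round())
```

```text
[0.49894118 0.06478754 0.05389682] [-0.72293244  0.74499689 -1.85290305]
(-0.045, -0.07, 0.008) [281. 400.]
(-0.045, 0.07, 0.008) [304. 171.]
(-0.045, -0.057, 0) [283. 388.]
(-0.089, -0.057, 0) [185. 380.]
(-0.049, -0.057, 0) [274. 387.]
```

View pics/p7.png

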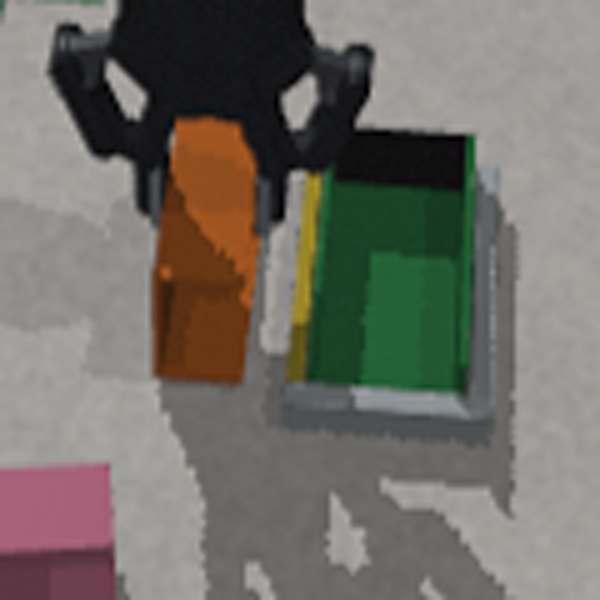

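>>> play_rows:
  deltas:
    - [[0.5,0,0,0],[0.5,0.1,0,0],[0.5,0,0,0],[0,0,0,0],[0,0,-0.3,0],[0,0,-0.2,0],[0,0,0,0],[0,0,0,0]]

```text
t: 12.35
tool_pos: [0.5128, 0.066, 0.0485]
eef_rot: [-0.464, -0.534, -0.464, 0.534]
force: [-3.5, 0.3, 14.3]
gripper_width: 0.0394
```

Run:
```python
from h import *
o=robot.observe();print(o["tool_pos"],o["force"])
s=cams.camera("side")
cv2.imwrite("pics/side8.png",s[:,:,::-1])
cv2.imwrite("pics/p8.png",cv2.resize(s[180:300,270:390],(600,600),interpolation=2)[:,:,::-1])
```

```text
[0.51283618 0.06596867 0.04849848] [-3.49929371  0.27699754 14.31778275]
```

View pics/p8.png

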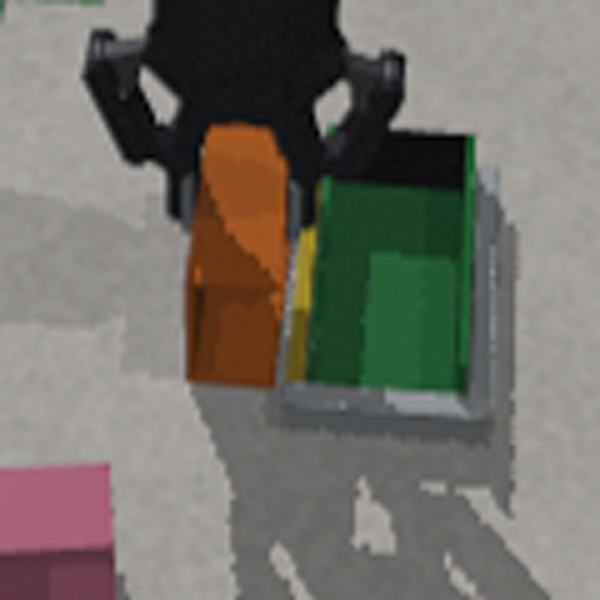

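>>> play_rows:
  deltas:
    - [[0,0,0.1,0],[0,0,0,0]]

```text
t: 12.6
tool_pos: [0.5133, 0.0659, 0.0488]
eef_rot: [-0.464, -0.534, -0.464, 0.534]
force: [-0.9, -0.4, -1.7]
gripper_width: 0.0391
```

>>> play_rows:
  deltas:
    - [[0,0,0,0],[0,0,0,0],[0,0,0,0],[0,0,0,0],[0,0,0,0],[0,0,0,0]]
  jaw: 68

```text
t: 13.2
tool_pos: [0.5136, 0.0659, 0.0489]
eef_rot: [-0.464, -0.534, -0.464, 0.534]
force: [0.3, 0.2, 0.1]
gripper_width: 0.0579
```

Run:
```python
from h import *
o=robot.observe();print(o["tool_pos"],o["force"])
s=cams.camera("side")
cv2.imwrite("pics/p9.png",cv2.resize(s[180:300,270:390],(600,600),interpolation=2)[:,:,::-1])
```

```text
[0.51355252 0.06591564 0.04888371] [0.28445234 0.15775204 0.06832365]
```

View pics/p9.png

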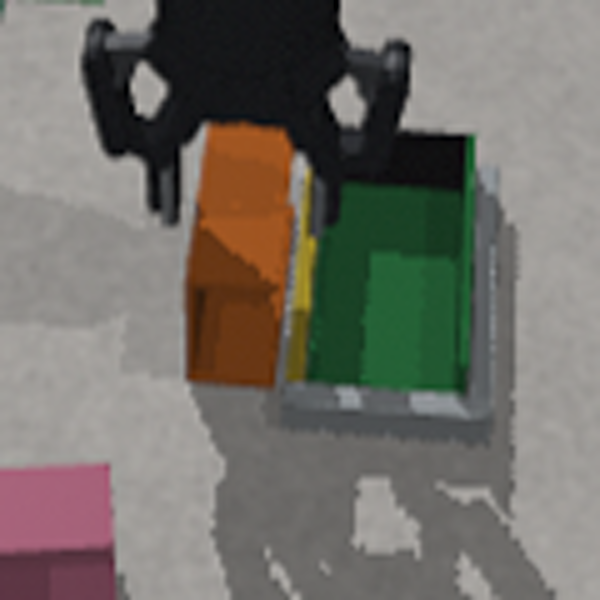

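>>> play_rows:
  deltas:
    - [[0,0,3,0],[0,0,4,0],[0,0,4,0],[-3,0.4,0,0],[-3.5,0.5,0,0],[0,0,0,0]]

```text
t: 13.85
tool_pos: [0.444, 0.0746, 0.1592]
eef_rot: [-0.464, -0.532, -0.464, 0.535]
force: [0.5, 0.1, -0.6]
gripper_width: 0.058
```

>>> play_rows:
  deltas:
    - [[0,0,0,0],[0,0,0,0],[0,0,0,0],[0,0,0,0]]
  jaw: 0

```text
t: 14.25
tool_pos: [0.4491, 0.0749, 0.1586]
eef_rot: [-0.463, -0.534, -0.463, 0.534]
force: [-0.7, -0.4, 0.4]
gripper_width: 0.0006
```

Run:
```python
from h import *
o=robot.observe();print(o["tool_pos"],o["force"])
s=cams.camera("side");t=cams.camera("top")
cv2.imwrite("pics/side10.png",s[:,:,::-1]);cv2.imwrite("pics/top10.png",t[:,:,::-1])
A=np.hstack([cv2.resize(s[180:300,270:390],(400,400),interpolation=2),cv2.resize(t[170:290,210:330],(400,400),interpolation=2)]);cv2.imwrite("pics/p10.png",A[:,:,::-1])
```

```text
[0.44908482 0.0749171  0.15864718] [-0.66470047 -0.39154328  0.37708935]
```

View pics/p10.png

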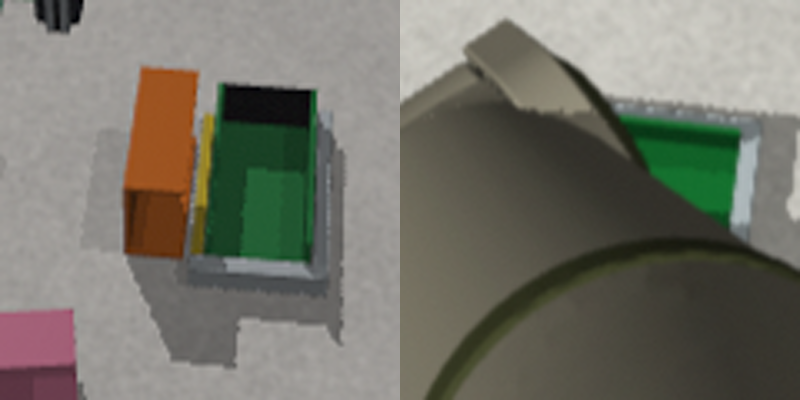

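Run:
```python
from h import *
f=.3;S=lambda x,y:(270+x*f,180+y*f)
O=np.array([.583,.061]);c,d=np.cos(-.14),np.sin(-.14);R=np.array([[c,d],[-d,c]])
for n,p,z in (("TL",(142,67),.07),("TR",(198,72),.07),("BR",(184,191),.07),("BL",(125,188),.07),("fBL",(125,254),0),("fBR",(182,258),0),("capL",(218,83),.04),("capR",(316,92),.04),("kerb+y",(206,115),.008)):
    w=onz("side",S(*p),z)[:2];print(n,w.round(4),(R@(w-O)*1000).round(1))
```

```text
TL [0.5037 0.1239] [-87.3  51.2]
TR [0.5418 0.1176] [-48.7  50.3]
BR [0.5258 0.0111] [-49.7 -57.4]
BL [0.4882 0.0151] [-87.5 -58.6]
fBL [0.4879 0.0166] [-88.  -57.3]
fBR [0.5261 0.0115] [-49.4 -56.9]
capL [0.5581 0.136 ] [-35.1  70.8]
capR [0.6264 0.1244] [34.1 68.9]
kerb+y [0.5506 0.1354] [-42.4  69.2]
```

>>> play_rows:
  deltas:
    - [[0,0,-4,0],[0,0,-4,0],[0,0,-2.2,0],[0,0,0,0],[1,-0.14,0,0],[1,-0.14,0,0],[0.5,-0.07,0,0],[0,0,0,0]]

```text
t: 15.15
tool_pos: [0.4754, 0.0711, 0.0579]
eef_rot: [0.464, 0.535, 0.463, -0.533]
force: [0.1, -0.0, -0.7]
gripper_width: 0.0001
```

>>> play_rows:
  deltas:
    - [[0.4,-0.06,0,0],[0.4,-0.06,0,0],[0.4,-0.06,0,0],[0.4,-0.06,0,0],[0,0,0,0]]

```text
t: 15.65
tool_pos: [0.4901, 0.069, 0.0568]
eef_rot: [0.464, 0.534, 0.463, -0.534]
force: [-1.0, -0.2, -0.5]
gripper_width: -0.0002
```

Run:
```python
from h import *
o=robot.observe();print(o["tool_pos"],o["force"])
s=cams.camera("side")
cv2.imwrite("pics/p11.png",cv2.resize(s[180:300,270:390],(600,600),interpolation=2)[:,:,::-1])
```

```text
[0.49013716 0.06897514 0.05684552] [-1.01030887 -0.17311746 -0.54438283]
```

View pics/p11.png

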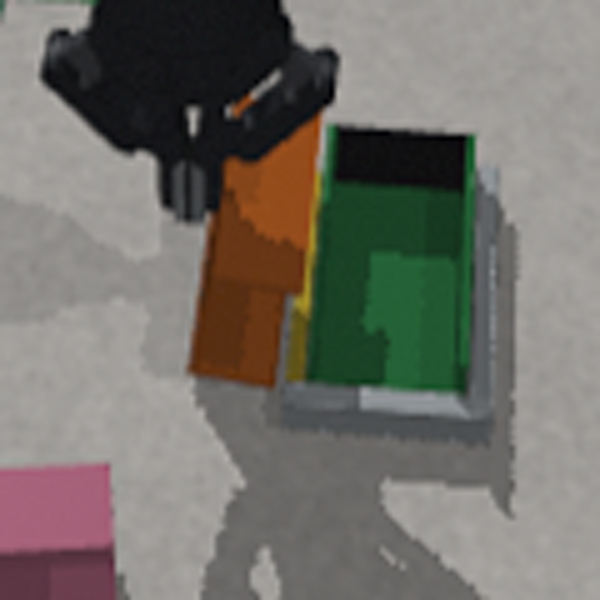

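>>> play_rows:
  deltas:
    - [[0.4,-0.06,0,0],[0.4,-0.06,0,0],[0.4,-0.06,0,0],[0.4,-0.06,0,0],[0.3,-0.04,0,0],[0,0,0,0]]

```text
t: 16.3
tool_pos: [0.5092, 0.0662, 0.0569]
eef_rot: [0.464, 0.534, 0.463, -0.534]
force: [0.3, -0.5, -0.2]
gripper_width: 0.0001
```

Run:
```python
from h import *
o=robot.observe();print(o["tool_pos"],o["force"])
s=cams.camera("side")
cv2.imwrite("pics/p12.png",cv2.resize(s[180:300,270:390],(600,600),interpolation=2)[:,:,::-1])
```

```text
[0.50915938 0.0661581  0.05687528] [ 0.34731036 -0.49777825 -0.16100936]
```

View pics/p12.png

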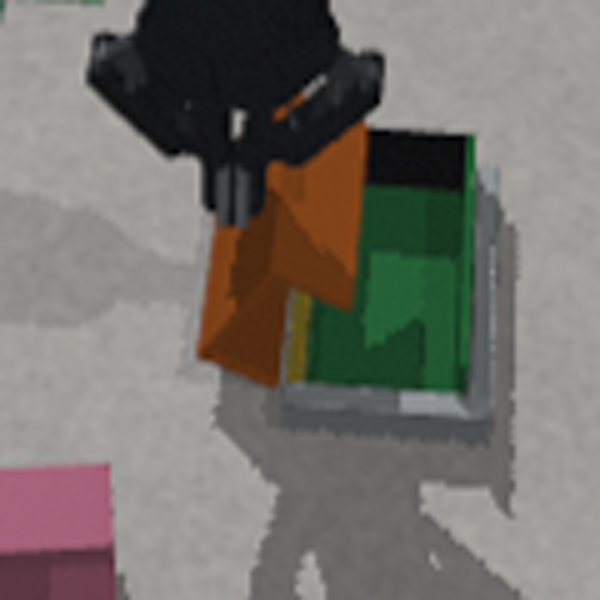

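>>> play_rows:
  deltas:
    - [[0.3,-0.04,0,0],[0.3,-0.04,0,0],[0.2,-0.03,0,0],[0,0,0,0],[0,0,0,0],[0,0,0,0]]

```text
t: 16.95
tool_pos: [0.5164, 0.0651, 0.0569]
eef_rot: [-0.464, -0.534, -0.464, 0.534]
force: [-0.3, -0.3, 0.1]
gripper_width: 0.0
```

Run:
```python
from h import *
o=robot.observe();print(o["tool_pos"],o["force"])
s=cams.camera("side")
cv2.imwrite("pics/p13.png",cv2.resize(s[180:300,270:390],(600,600),interpolation=2)[:,:,::-1])
```

```text
[0.5163773  0.0651143  0.05686296] [-0.31488019 -0.33470346  0.05565371]
```

View pics/p13.png

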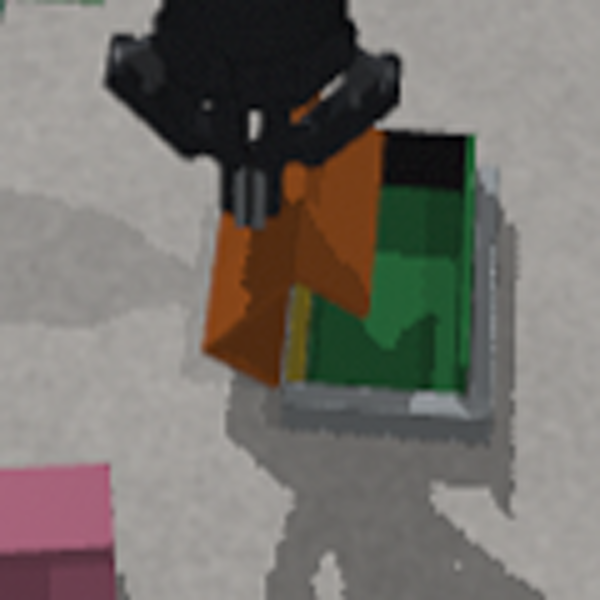

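>>> play_rows:
  deltas:
    - [[0.3,-0.04,0,0],[0.3,-0.04,0,0],[0.2,-0.03,0,0],[0,0,0,0],[0,0,0,0],[0,0,0,0],[0,0,0,0]]

```text
t: 17.7
tool_pos: [0.5244, 0.064, 0.0569]
eef_rot: [-0.464, -0.534, -0.464, 0.534]
force: [-0.0, 0.4, -0.3]
gripper_width: 0.0002
```

Run:
```python
from h import *
o=robot.observe();print(o["tool_pos"],o["force"])
s=cams.camera("side")
cv2.imwrite("pics/p14.png",cv2.resize(s[180:300,270:390],(600,600),interpolation=2)[:,:,::-1])
```

```text
[0.52439752 0.06403606 0.05688736] [-0.01891005  0.41766969 -0.3024729 ]
```

View pics/p14.png

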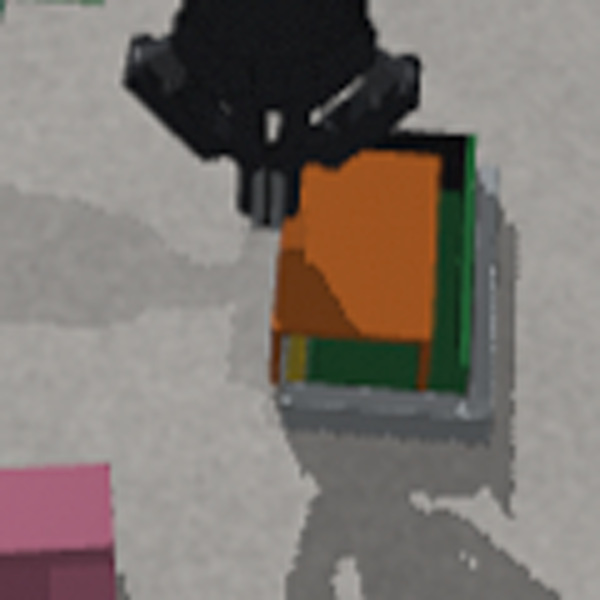

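It has fallen over into the nested pose, so I'll back away and check.

>>> play_rows:
  deltas:
    - [[-0.5,0.1,0,0],[-1.5,0.2,0,0],[-1,0.1,2,0],[0,0,4,0],[0,0,4,0],[0,-4.5,3,0],[0,-4.5,3,0],[0,-4.5,0,0],[0,-4.5,0,0],[0.5,-4.5,0,0],[0.5,-4.5,0,0],[0.5,-4.5,0,0]]

```text
t: 18.95
tool_pos: [0.509, -0.2418, 0.2124]
eef_rot: [-0.464, -0.534, -0.464, 0.534]
force: [1.6, 0.0, -0.3]
gripper_width: -0.0
```

>>> play_rows:
  deltas:
    - [[0.5,-4.5,0,0],[0,0,0,0],[0,0,0,0]]

```text
t: 19.25
tool_pos: [0.5138, -0.2858, 0.2118]
eef_rot: [-0.463, -0.534, -0.463, 0.535]
force: [0.7, 0.4, 0.1]
gripper_width: 0.0002
```

Run:
```python
from h import *
o=robot.observe();print(o["tool_pos"],o["force"])
s=cams.camera("side");t=cams.camera("top")
cv2.imwrite("pics/side15.png",s[:,:,::-1]);cv2.imwrite("pics/top15.png",t[:,:,::-1])
A=np.hstack([cv2.resize(s[180:300,270:390],(400,400),interpolation=2),cv2.resize(t[170:290,210:330],(400,400),interpolation=2)]);cv2.imwrite("pics/p15.png",A[:,:,::-1])
```

```text
[ 0.51377446 -0.28579033  0.21181315] [0.69476442 0.40751046 0.13115091]
```

View pics/p15.png

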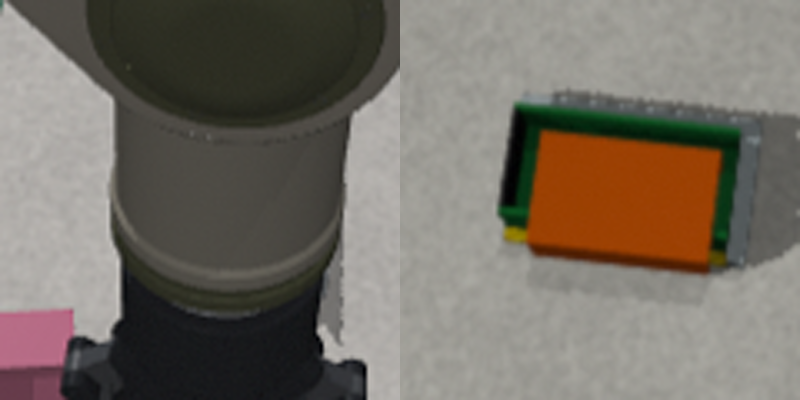

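>>> play_rows:
  deltas:
    - [[0,-4.5,0,0],[0,-4.5,0,0],[0,-4.5,0,0],[0,-4.5,0,0],[0,-4.5,0,0],[0,-4.5,0,0],[0,-4.5,0,0],[0,0,0,0],[0,0,0,0]]

```text
t: 20.25
tool_pos: [0.515, -0.5992, 0.2116]
eef_rot: [0.463, 0.534, 0.464, -0.534]
force: [0.3, 1.8, 0.0]
gripper_width: -0.0001
```

Run:
```python
from chan import *
s=cams.camera("side");t=cams.camera("top")
cv2.imwrite("pics/side16.png",s[:,:,::-1]);cv2.imwrite("pics/top16.png",t[:,:,::-1])
A=np.hstack([cv2.resize(s[180:300,270:390],(400,400),interpolation=2),cv2.resize(t[170:290,210:330],(400,400),interpolation=2)]);cv2.imwrite("pics/p16.png",A[:,:,::-1])
for n,im in(("side",s),("top",t)): print(n,np.round(facequad(n,im,(3,150,120),(18,255,255),.044),2))
```

```text
side [565.37  60.41 110.66  68.37  82.36]
top [564.95  59.46 108.67  68.83  82.2 ]
```

View pics/p16.png

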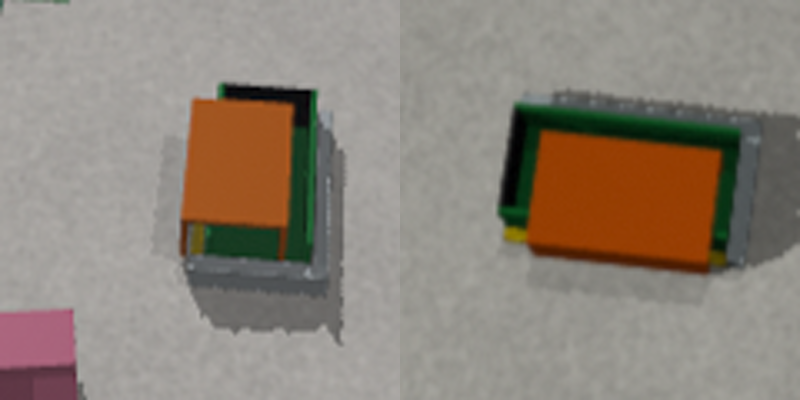

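View pics/side16.png

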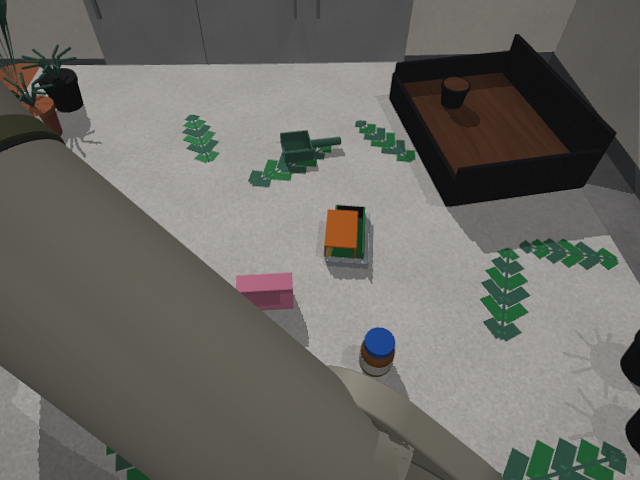

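Run:
```python
from cell import robot
print(robot.job_done())
```

```text
the job is handed in; nothing more can be done
None
```

I slid the green gutter home, stood the orange channel beside the kerb, let go and rolled it over. It now lies hollow down across the gutter's near wall, and I handed the job in at about 20 s of the 64 s.

- **Gutter:** I pushed its cap with shut fingers until the end stop pushed back with 5 to 8 N. The pictures showed it home before the roll. It looks unmoved in the last pictures, but I did not measure it again.
- **Channel standing:** after release its middle was at about x = -68.5 mm, y = -4 mm in the rack's frame. Its lower edge was about 4.5 mm outside the kerb, and it was parallel to the rack.
- **Channel nested:** the two cameras agree within 1 mm when its top is taken at 44 mm height. Its middle is about 17 mm from the gutter's centre line on the kerb side and about 4 mm towards the stop, with heading within 0.01 rad. I saw no tilt, but did not measure tilt directly.
- **Bystanders:** the jar and scoop look unmoved in the last side picture. The arm hid the pot in that view, so I did not confirm it; I saw nothing touch it.
- **Disagreement:** the side and top cameras differed by 2 to 3 mm in x on several points, about as much as their calibration error, so I took values between them. The end stop also put the rack 1 to 5 mm further along y than the kerb end did.

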